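# Find the check-weight case that rattles

## Robot

A 6-joint arm with a two-finger parallel gripper is mounted at the origin on the work surface. World frame = base frame: x ahead of the robot, y to its left, z up, the work surface at z = 0. Lengths are in mm, angles in rad, forces in N, time in s.
With the tool pointing down it reaches from about 425 to 950 mm from the base axis. Payload 3.5 kg.
Tool frame: the origin (TCP) lies midway between the tips of the shut fingers; the grasp point (between the pads) lies robot.grasp_offset behind it (robot.grasp_offset is the distance from the TCP to the grasp point, in mm); z points along the fingers, x is the direction in which the jaws open and shut, and the axes are right-handed (so a half turn about z gives the same grasp; the last joint's range is limited). The gripper opens to 85 mm and grips with 20 to 120 N. Pads are 22 mm wide; open, the fingers measure 114 mm over their backs; the gripper's body (76 mm by 85 mm) begins 54 mm behind the grasp point. The pads swing forward as they close: fully open they stand 13 mm farther back than shut.
Start: joints at [1.065, 0.286, 1.577, -0, 1.279, -0.15], TCP at [235.093, 632.722, 231.325] pointing down, gripper open.
Joint ranges: [-2.77, 2.77], [-0.9, 2.22], [0.21, 2.48], [-1.53, 4.67], [0.24, 2.81], [-2.84, 2.84]. Speed limits (rad/s): [2.79, 2.79, 3.14, 3.14, 3.14, 3.14].

## Interface

Orientations are given as a unit quaternion [w, x, y, z].
In Python, from cell import robot gives the robot as it stands. The module is installed in compiled form; this text tells all that it offers.
- The arm moves only by the tool apply_moves, never from a script. Its argument "targets" is a list that holds one entry, the list of rows, each a list of 7 numbers: the shift along the world's x, y, z in mm, then the turn, a rotation vector about the world's x, y, z in degrees, then the opening, from -1 (shut) to 1 (fully open). In form: [[[dx, dy, dz, wx, wy, wz, hand], ...]]. A call has 1 to 20 rows; each row is the pose to reach, as a shift and turn from the pose measured when the call began; what a row does not reach only later rows make up. A row lasts 1/12 s, in which the tool goes at most 41.7 mm and 7.16 degrees, less where a joint would pass 70% of its speed; a pose out of reach is approached as far as the arm can. A call with a gripper value outside its range is refused whole. The fingers move at their own pace and stop on an object; the grip force is fixed at half the most. Time passes only in rows, so rows that repeat a pose let the fingers close. It gives the time, the measured TCP pose, the force and the opening at its end, in the units of the state.
- robot.get_obs(): the state, without advancing time (a new reading comes with each control period).
- robot.read_camera(name): name is "scene" or "top" or "wrist"; returns a dict with "color" (400x640x3 uint8, blue, green, red), "range_z" (400x640 float32, mm along the optical axis (not along the pixel's ray), 0 where there is no reading), "fx", "fy", "cx", "cy" (pixels), "xyz" and "attitude" of the camera in the world. Camera axes: x right, y down, z forward; pixel columns grow to the right and rows downward; lengths in mm; the calibration is good to about 2 mm. A picture is of the moment at which its call begins.
- robot.job_done(): hands the job in, once; it reports no verdict.
The state is a dict: "time_s": time; "joint_pos": joint angles; "dq": joint speeds; "joint_efforts": joint torques, N m; "eef_pos": TCP position; "ee_rot": TCP orientation; "force": force on the tool from outside, world axes, zero at the start; "moment": the same for the moment, N m; "finger_gap": finger opening in mm.
Only numpy, scipy, OpenCV 4.12 (cv2) and the standard library are available. Lean on these libraries where they do the work, as an engineer would, in place of code of your own. Each camera call takes 0.05 s, during which the arm holds its last target. There are 200 camera calls.

## Task

In one of the three closed check-weight cases the steel weight has come out of its seat and rattles. Lift the cases clear of the bench and rock them lengthwise, dipping an end by about 30 degrees, to feel which one has a loose weight running inside. Put that case flat, lid up, on the floor of the yellow tray, and leave the other two flat and lid up on the bench, outside the tray; set every case down gently, never drop one.

Things in the scene. Friction and masses are not known exactly. Their poses are not given: they have to be found in the camera images.
- case_p_mid (a point): closed grey plastic case, orange lid, 120 x 56 x 50 mm (x long, y wide, z high), about 0.5 kg, loose; flat sides to grip across its 56 mm width. The point is its centre, 25 mm above its underside; x runs along its length, z up out of the lid. The other two cases look and weigh alike and have the same point and axes
- case_q_mid (a point): a case like case_p in every way that shows: 120 x 56 x 50 mm, this point at its centre, x along its length. Each case holds one 300 g steel weight: if seated, it stays at the middle of the case; if loose, it slides up to 35 mm either way along the length only, never sideways or up, once the case is dipped past about 8 degrees
- case_r_mid (a point): a case like case_p in every way that shows: 120 x 56 x 50 mm, this point at its centre, x along its length. A loose weight (in any of the three) runs to the low end, knocks there and stays as the case is levelled again: levelled after dipping one end, then the other, the moment on the grip about the width axis differs by about 0.2 N m (seated: by none)
- tray: shallow yellow tray, fixed to the bench, 210 x 170 mm outside (x by y), 202 x 162 mm inside, walls 4 mm thick and 20 mm high, floor 4 mm thick; the origin is the centre of its underside, at bench height; x runs along its long side, z up

How it is judged:
By the outcome, as a careful person would: the job done as asked, in the order asked, and still so for the second after the job is handed in, with the robot touching nothing.
It also fails if it takes over 72 s, if anything falls off the work surface, if the arm or the gripper's body presses on something with over 40 N, if the wrist force passes 120 N, or if a joint passes its speed limit or range.

## Working session

There is one attempt and no reset: what is moved stays moved. The work goes in short steps, Python scripts to look and compute and a tool call to move; the robot and the scene stay as the last step left them, time stands still between calls to the robot, and variables do not carry over. Pictures are saved under pics/ and viewed, about 8 in all and at most 12, crops included, and the job is handed in when it is done.

Besides the shell and the picture viewer there is one more tool, called as a command line: name --argument value ..., lists and objects as JSON in quotes. apply_moves: Moves the arm, as the interface text tells. Its arguments: {"type":"object","properties":{"targets":{"type":"array","items":{"type":"array","items":{"type":"array","items":{"type":"number"}}}}},"required":["targets"]}

```bash
mkdir -p pics; cat > h.py <<'E'
import numpy as np, cv2
from scipy.spatial.transform import Rotation as R
from cell import robot
def rot(q): return R.from_quat([q[1],q[2],q[3],q[0]]).as_matrix()
def snap(n,f=None):
    c=robot.read_camera(n)
    if f: cv2.imwrite('pics/'+f,c['color'])
    return c
def cloud(c):
    v,u=np.mgrid[0:c['range_z'].shape[0],0:c['range_z'].shape[1]]; z=c['range_z']
    P=np.stack([(u-c['cx'])/c['fx']*z,(v-c['cy'])/c['fy']*z,z],-1)
    return P@rot(c['attitude']).T+np.array(c['xyz'])
def ray(c,u,v,h):
    d=rot(c['attitude'])@np.array([(u-c['cx'])/c['fx'],(v-c['cy'])/c['fy'],1]); o=np.array(c['xyz'])
    return o+d*(h-o[2])/d[2]
def lids(c,lo,hi,h,amin=300):
    hsv=cv2.cvtColor(c['color'],cv2.COLOR_BGR2HSV); m=cv2.inRange(hsv,lo,hi)
    m=cv2.morphologyEx(m,cv2.MORPH_OPEN,np.ones((3,3),np.uint8)); out=[]
    X=cloud(c)
    for k in cv2.findContours(m,cv2.RETR_EXTERNAL,cv2.CHAIN_APPROX_NONE)[0]:
        if cv2.contourArea(k)<amin: continue
        f=np.zeros_like(m); cv2.drawContours(f,[k],-1,255,-1); s=(f>0)&(m>0)&(c['range_z']>0)
        zz=X[s][:,2]
        W=np.array([ray(c,u,v,h)[:2] for u,v in k[:,0]],np.float32)
        out.append((k[:,0].mean(0).round(),cv2.minAreaRect(W),np.percentile(zz,[5,50,95]).round(1) if len(zz) else None))
    return out
E
python3 - <<'E'
from h import *
for n in('top','scene'):
    c=snap(n,n+'0.png'); print(n,c['xyz'],c['attitude'],c['fx'],c['cx'],c['cy'])
    for h,lo,hi in((50,(5,120,80),(17,255,255)),(20,(20,100,80),(38,255,255))):
        for o in lids(c,lo,hi,h): print(h,o)
o=robot.get_obs(); print(o, robot.grasp_offset)
E
```

```text
top [ 429.64384653   18.09325009 1073.95405528] [ 0.01662981 -0.69845338  0.71476927 -0.03148347] 467.05116776503456 320.7760775063615 199.58870851852316
50 (array([368., 191.]), ((516.9111328125, -107.81834411621094), (55.434627532958984, 118.30786895751953), 76.4051742553711), array([46.7, 49.9, 53.3]))
50 (array([180., 187.]), ((533.5421752929688, 302.0853576660156), (55.298160552978516, 118.89191436767578), 78.67852020263672), array([46. , 49.7, 52.7]))
50 (array([460., 175.]), ((546.4611206054688, -313.5965881347656), (55.08393478393555, 119.05598449707031), 83.49613952636719), array([47. , 50.1, 53.2]))
20 (array([270., 190.]), ((527.1027221679688, 109.13882446289062), (209.9709930419922, 169.1966094970703), 4.098587512969971), array([ 0.7,  4.2, 19.2]))
scene [1110.16499057 -110.65806869  890.29976912] [-0.24144284  0.73355015  0.60637079 -0.18953629] 499.67939337184373 326.5670427853248 197.63389813375701
50 (array([163., 236.]), ((548.9264526367188, -313.5000305175781), (55.15863800048828, 121.41083526611328), 83.4052505493164), array([46.3, 49.1, 51.5]))
50 (array([266., 20
[... 438 characters left out ...]
))
{'time_s': 0.1, 'joint_pos': array([ 1.06498287e+00,  2.87107221e-01,  1.57804173e+00, -2.36526157e-05,
        1.27857523e+00, -1.49969519e-01]), 'dq': array([ 0.00015376, -0.000715  , -0.00168899,  0.00029101,  0.00030639,
        0.0009525 ]), 'joint_efforts': array([ 7.71551677e-04, -4.07289970e+01, -2.93702531e+01, -1.29740974e-04,
        3.40536208e-03, -1.63365854e-05]), 'eef_pos': array([234.8253646 , 632.20411941, 230.05935938]), 'ee_rot': array([ 4.80917915e-04,  8.21088795e-01,  5.70799488e-01, -9.51155571e-04]), 'force': array([-0.4384338 , -0.8490981 , -0.76036474]), 'moment': array([-0.05806769,  0.01175897, -0.00586768]), 'finger_gap': 85.52642454112167} 18.700000000000003
```

```bash
cd pics; ls
```

```text
scene0.png
top0.png
```

View pics/top0.png

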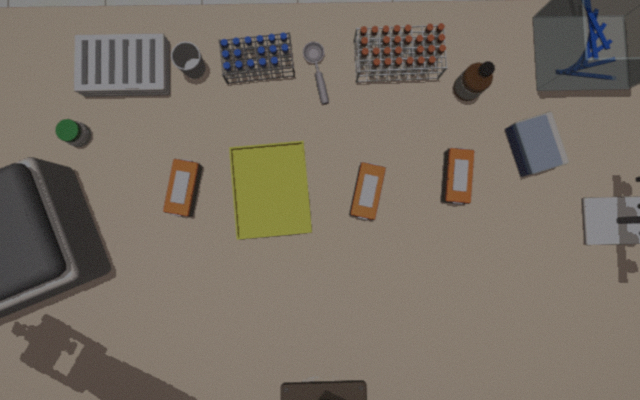

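View pics/scene0.png

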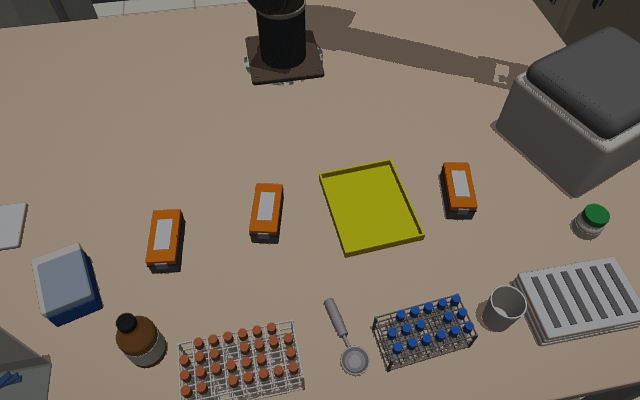

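The orange lids are at top-image pixels (182,187), (368,191) and (460,176). The tray is at (271,190), and a tall grey box sits at the left edge near the start pose. I'll check that box before the first move.

```bash
python3 - <<'E'
from h import *
for n in('top','scene'):
    c=snap(n); X=cloud(c)
    for x0 in range(200,701,100):
        r=[]
        for y0 in range(200,801,100):
            s=(X[...,0]>x0-50)&(X[...,0]<x0+50)&(X[...,1]>y0-50)&(X[...,1]<y0+50)&(c['range_z']>0)
            r.append(int(np.percentile(X[s][:,2],98)) if s.sum()>9 else -1)
        print(n,x0,r)
    s=(X[...,2]>35)&(X[...,2]<60)
    # two-view height check: tray floor / lids
E
```

```text
top 200 [4, 4, 3, 3, 3, 3, -1]
top 300 [3, 4, 4, 205, 213, 73, -1]
top 400 [19, 3, 4, 216, 217, -1, -1]
top 500 [19, 53, 3, 215, 217, -1, -1]
top 600 [20, 52, 3, 162, 212, 3, -1]
top 700 [3, 3, 3, 60, 60, 3, -1]
scene 200 [3, 3, 3, 4, 251, 257, -1]
scene 300 [3, 3, 4, 166, 217, 262, -1]
scene 400 [19, 3, 3, 216, 217, 217, -1]
scene 500 [20, 53, 3, 214, 217, 216, 5]
scene 600 [20, 52, 3, 179, 211, 124, -1]
scene 700 [2, 3, 2, 61, 60, 3, -1]
```

apply_moves --targets '[[[0,0,40,0,0,0,1],[0,0,80,0,0,0,1],[0,0,120,0,0,0,1],[27,-30,120,0,0,1,1],[54,-60,120,0,0,2,1],[81,-90,120,0,0,3,1],[108,-120,120,0,0,4,1],[135,-150,120,0,0,5,1],[162,-180,120,0,0,6,1],[189,-210,120,0,0,7,1],[216,-240,120,0,0,8,1],[243,-270,120,0,0,9,1],[270,-300,120,0,0,9,1],[300,-330,110,0,0,9,1],[300,-330,75,0,0,9,1],[300,-330,40,0,0,9,1],[300,-330,5,0,0,9,1],[300,-330,-10,0,0,9,1],[300,-330,-10,0,0,9,1]]]'

```text
time_s: 1.78
eef_pos: [531.9, 301.0, 214.0]
ee_rot: [-0.001, 0.774, 0.633, -0.006]
force: [-0.5, -0.2, -0.7]
finger_gap: 85.3
```

```bash
python3 - <<'E'
from h import *
c=snap('wrist','w1.png'); print(c['xyz'],c['attitude'])
for o in lids(c,(5,120,80),(17,255,255),50): print(o)
o=robot.get_obs(); print(o['time_s'],o['eef_pos'],o['ee_rot'],o['joint_pos'],o['force'],o['moment'])
E
```

```text
[466.50709131 314.763524   356.45821991] [0.10457876 0.76701517 0.62793226 0.08032495]
(array([328., 174.]), ((534.6817016601562, 303.38104248046875), (54.78724670410156, 116.97705078125), 78.66683959960938), array([47.8, 49.2, 50.4]))
1.8333 [533.45654749 301.69748096 217.46806748] [-5.88879665e-04  7.73819491e-01  6.33396543e-01 -3.44502394e-03] [ 3.49792740e-01  1.66531295e-01  1.74439136e+00 -1.22842264e-03
  1.23756317e+00 -1.02168073e+00] [ 0.63319709 -0.05339331  0.25477529] [-0.03769108 -0.00146275 -0.00233035]
```

View pics/w1.png

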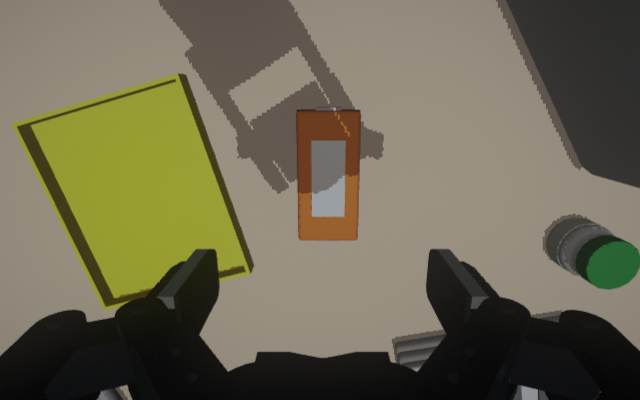

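apply_moves --targets '[[[1.5,1.5,-40,0,0,0,1],[1.5,1.5,-80,0,0,0,1],[1.5,1.5,-120,0,0,0,1],[1.5,1.5,-150,0,0,0,1],[1.5,1.5,-175,0,0,0,1],[1.5,1.5,-195,0,0,0,1],[1.5,1.5,-205,0,0,0,1],[1.5,1.5,-210,0,0,0,1],[1.5,1.5,-210,0,0,0,1],[1.5,1.5,-210,0,0,0,1],[1.5,1.5,-210,0,0,0,-1],[1.5,1.5,-210,0,0,0,-1],[1.5,1.5,-210,0,0,0,-1],[1.5,1.5,-210,0,0,0,-1],[1.5,1.5,-210,0,0,0,-1],[1.5,1.5,-210,0,0,0,-1],[1.5,1.5,-210,0,0,0,-1],[1.5,1.5,-210,0,0,0,-1]]]'

```text
time_s: 3.33
eef_pos: [536.3, 303.9, 9.3]
ee_rot: [-0.0, 0.774, 0.633, -0.002]
force: [-1.0, 0.9, 5.7]
finger_gap: 55.5
```

```bash
cat > st.py <<'E'
from h import *
o=robot.get_obs(); M=rot(o['ee_rot'])
print(o['time_s'],o['eef_pos'].round(1),'gap',round(o['finger_gap'],1),'F',o['force'].round(2),'M',o['moment'].round(3),'toolM',(M.T@o['moment']).round(3))
print('toolx ang',np.degrees(np.arctan2(M[1,0],M[0,0])).round(1),'toolz',M[:,2].round(3),'q',o['joint_pos'].round(2))
E
python3 st.py
```

```text
3.3333 [536.3 303.9   9.3] gap 55.5 F [-1.01  0.93  5.69] M [0.216 0.083 0.008] toolM [ 0.124  0.196 -0.009]
toolx ang 78.6 toolz [-0.003 -0.002 -1.   ] q [ 0.35  0.43  1.84 -0.    0.87 -1.02]
```

apply_moves --targets '[[[0,0,15,0,0,0,-1],[0,0,45,0,0,0,-1],[0,0,80,0,0,0,-1],[0,0,120,0,0,0,-1],[0,0,150,0,0,0,-1],[0,0,160,1.1,5.5,0,-1],[0,0,160,2.4,12,0,-1],[0,0,160,3.7,18.5,0,-1],[0,0,160,5,25,0,-1],[0,0,160,6.3,31.4,0,-1],[0,0,160,6.3,31.4,0,-1],[0,0,160,6.3,31.4,0,-1],[0,0,160,6.3,31.4,0,-1],[0,0,160,6.3,31.4,0,-1],[0,0,160,5,25,0,-1],[0,0,160,3.7,18.5,0,-1],[0,0,160,2.4,12,0,-1],[0,0,160,1.1,5.5,0,-1],[0,0,160,0,0,0,-1],[0,0,160,0,0,0,-1]]]'

```text
time_s: 5.0
eef_pos: [532.3, 305.4, 170.9]
ee_rot: [-0.0, 0.773, 0.635, -0.001]
force: [-0.3, 0.3, -5.3]
finger_gap: 55.2
```

apply_moves --targets '[[[0,0,0,0,0,0,-1],[0,0,0,0,0,0,-1],[0,0,0,0,0,0,-1],[0,0,0,0,0,0,-1],[0,0,0,0,0,0,-1],[0,0,0,0,0,0,-1]]]'

```text
time_s: 5.5
eef_pos: [532.8, 305.0, 170.4]
ee_rot: [-0.0, 0.773, 0.634, -0.001]
force: [0.1, -0.2, -4.2]
finger_gap: 55.1
```

```bash
python3 st.py
```

```text
5.5 [532.8 305.  170.4] gap 55.1 F [ 0.08 -0.24 -4.17] M [ 0.009  0.067 -0.021] toolM [ 0.067 -0.004  0.02 ]
toolx ang 78.7 toolz [-0.003 -0.001 -1.   ] q [ 0.36  0.21  1.78 -0.    1.15 -1.02]
```

apply_moves --targets '[[[0,0,0,-1.1,-5.5,0,-1],[0,0,0,-2.4,-12,0,-1],[0,0,0,-3.7,-18.5,0,-1],[0,0,0,-5,-25,0,-1],[0,0,0,-6.3,-31.4,0,-1],[0,0,0,-6.3,-31.4,0,-1],[0,0,0,-6.3,-31.4,0,-1],[0,0,0,-6.3,-31.4,0,-1],[0,0,0,-6.3,-31.4,0,-1]]]'

```text
time_s: 6.25
eef_pos: [534.2, 305.1, 171.7]
ee_rot: [0.213, 0.744, 0.609, 0.174]
force: [0.3, -0.6, -4.6]
finger_gap: 55.4
```

```bash
python3 st.py
```

```text
6.25 [534.2 305.1 171.7] gap 55.4 F [ 0.28 -0.58 -4.63] M [0.075 0.537 0.008] toolM [ 0.541 -0.023 -0.024]
toolx ang 78.6 toolz [ 0.518 -0.105 -0.849] q [ 0.49  0.06  2.03 -0.56  0.69 -0.51]
```

apply_moves --targets '[[[0,0,0,1.1,5.5,0,-1],[0,0,0,2.4,12,0,-1],[0,0,0,3.7,18.5,0,-1],[0,0,0,5,25,0,-1],[0,0,0,6.3,31.4,0,-1],[0,0,0,6.3,31.4,0,-1],[0,0,0,6.3,31.4,0,-1],[0,0,0,6.3,31.4,0,-1],[0,0,0,6.3,31.4,0,-1],[0,0,0,6.3,31.4,0,-1],[0,0,0,6.3,31.4,0,-1]]]'

```text
time_s: 7.17
eef_pos: [533.4, 305.5, 171.6]
ee_rot: [0.0, 0.773, 0.634, -0.001]
force: [-0.3, 0.6, -6.1]
finger_gap: 55.6
```

```bash
python3 st.py
```

```text
7.1667 [533.4 305.5 171.6] gap 55.6 F [-0.25  0.6  -6.12] M [ 0.039 -0.042 -0.008] toolM [-0.033  0.047  0.008]
toolx ang 78.7 toolz [-0.001 -0.001 -1.   ] q [ 0.36  0.21  1.78 -0.    1.15 -1.02]
```

```bash
cat > avg.py <<'E'
from h import *
L=[]
for i in range(12):
    robot.read_camera('wrist'); o=robot.get_obs(); M=rot(o['ee_rot']); L.append(np.r_[M.T@o['moment'],o['force'],o['eef_pos']])
L=np.array(L); print(o['time_s'],'toolMx',L[:,0].mean().round(3),'sem',(L[:,0].std()/3.3).round(3),'tilt',M[:,2].round(3)); print(L.mean(0).round(3))
E
python3 avg.py
```

```text
7.7667 toolMx -0.083 sem 0.011 tilt [-0.002 -0.001 -1.   ]
[-8.30000e-02 -1.00000e-03  5.00000e-03 -5.00000e-02  1.89000e-01
 -4.94700e+00  5.34024e+02  3.05263e+02  1.71701e+02]
```

apply_moves --targets '[[[0,0,0,1.1,5.5,0,-1],[0,0,0,2.4,12,0,-1],[0,0,0,3.7,18.5,0,-1],[0,0,0,5,25,0,-1],[0,0,0,6.3,31.4,0,-1],[0,0,0,6.3,31.4,0,-1],[0,0,0,6.3,31.4,0,-1],[0,0,0,6.3,31.4,0,-1],[0,0,0,5,25,0,-1],[0,0,0,3.7,18.5,0,-1],[0,0,0,2.4,12,0,-1],[0,0,0,1.1,5.5,0,-1],[0,0,0,0,0,0,-1],[0,0,0,0,0,0,-1],[0,0,0,0,0,0,-1],[0,0,0,0,0,0,-1]]]'

```text
time_s: 9.1
eef_pos: [533.9, 305.5, 172.6]
ee_rot: [-0.001, 0.773, 0.634, -0.001]
force: [-0.1, -0.2, -4.2]
finger_gap: 55.2
```

```bash
python3 avg.py
```

```text
9.7 toolMx 0.063 sem 0.011 tilt [-0.002 -0.001 -1.   ]
[ 6.30000e-02 -4.00000e-03  4.00000e-03 -3.90000e-02  9.00000e-03
 -4.77100e+00  5.34648e+02  3.04893e+02  1.71491e+02]
```

```bash
cat > tilt.py <<'E'
from h import *
c=snap('scene','held%d.png'%int(robot.get_obs()['time_s']*10)); o=robot.get_obs(); e=o['eef_pos']; X=cloud(c)
m=cv2.inRange(cv2.cvtColor(c['color'],cv2.COLOR_BGR2HSV),(5,120,60),(17,255,255))>0
P=X[m&(np.abs(X[...,0]-e[0])<90)&(np.abs(X[...,1]-e[1])<90)&(X[...,2]>e[2]+10)&(X[...,2]<e[2]+80)]
zt=np.percentile(P[:,2],98); ang=np.arctan2(rot(o['ee_rot'])[1,0],rot(o['ee_rot'])[0,0])
l=np.array([np.sin(ang),-np.cos(ang)]); s=(P[:,:2]-e[:2])@l
for a in range(-75,75,15):
    k=(s>=a)&(s<a+15)
    if k.sum()>5: print(a,k.sum(),np.percentile(P[k][:,2],[50,85,95]).round(1))
print(e.round(1),o['finger_gap'])
E
python3 tilt.py
```

```text
-60 19 [212.  212.9 213.3]
-45 8 [211.  212.3 212.5]
-30 21 [211.8 212.7 213.7]
-15 42 [212.  213.  213.4]
0 73 [212.  213.7 214.7]
15 83 [211.7 212.8 213.8]
30 172 [211.9 213.3 213.8]
45 280 [210.8 212.8 213.5]
[534.3 305.1 171.5] 55.54014561794599
```

apply_moves --targets '[[[0,0,-25,0,0,0,-1],[0,0,-60,0,0,0,-1],[0,0,-95,0,0,0,-1],[0,0,-125,0,0,0,-1],[0,0,-143,0,0,0,-1],[0,0,-152,0,0,0,-1],[0,0,-156,0,0,0,-1],[0,0,-158.5,0,0,0,-1],[0,0,-160,0,0,0,-1],[0,0,-161.5,0,0,0,-1],[0,0,-162,0,0,0,-1],[0,0,-162.5,0,0,0,-1],[0,0,-162.5,0,0,0,-1],[0,0,-162.5,0,0,0,-1]]]'

```text
time_s: 10.92
eef_pos: [534.5, 305.2, 9.5]
ee_rot: [-0.0, 0.774, 0.634, -0.001]
force: [-0.3, 0.6, -5.1]
finger_gap: 55.2
```

```bash
python3 st.py
```

```text
10.9167 [534.5 305.2   9.5] gap 55.2 F [-0.33  0.62 -5.11] M [0.015 0.1   0.062] toolM [ 0.1   -0.005 -0.062]
toolx ang 78.6 toolz [-0.001 -0.001 -1.   ] q [ 0.35  0.43  1.85 -0.    0.87 -1.02]
```

apply_moves --targets '[[[0,0,-0.7,0,0,0,-1],[0,0,-1.2,0,0,0,-1],[0,0,-1.2,0,0,0,-1],[0,0,-1.2,0,0,0,-1]]]'

```text
time_s: 11.25
eef_pos: [534.6, 305.2, 9.3]
ee_rot: [-0.0, 0.774, 0.634, -0.001]
force: [-3.3, -1.1, 4.4]
finger_gap: 55.7
```

```bash
python3 st.py
```

```text
11.25 [534.6 305.2   9.3] gap 55.7 F [-3.33 -1.14  4.38] M [-0.441  0.732 -0.038] toolM [ 0.631 -0.577  0.038]
toolx ang 78.7 toolz [-0.002 -0.001 -1.   ] q [ 0.35  0.43  1.84 -0.    0.87 -1.02]
```

apply_moves --targets '[[[0,0,0,0,0,0,1],[0,0,0,0,0,0,1],[0,0,0,0,0,0,1],[0,0,0,0,0,0,1],[0,0,0,0,0,0,1],[0,0,20,0,0,0,1],[0,0,55,0,0,0,1],[0,0,95,0,0,0,1],[-2,-30,120,0,0,-1,1],[-4,-70,120,0,0,-1,1],[-6,-110,120,0,0,-2,1],[-8,-150,120,0,0,-2,1],[-10,-190,120,0,0,-2,1],[-12,-230,120,0,0,-2,1],[-14,-270,120,0,0,-2.3,1],[-16,-310,120,0,0,-2.3,1],[-16.5,-350,120,0,0,-2.3,1],[-16.5,-385,120,0,0,-2.3,1],[-16.5,-413,120,0,0,-2.3,1],[-16.5,-413,120,0,0,-2.3,1]]]'

```text
time_s: 12.92
eef_pos: [518.5, -112.6, 129.9]
ee_rot: [0.001, 0.788, 0.616, -0.001]
force: [0.1, 0.4, 0.3]
finger_gap: 85.4
```

```bash
python3 - <<'E'
from h import *
c=snap('wrist')
for o in lids(c,(5,120,80),(17,255,255),50): print(o)
E
python3 st.py
```

```text
(array([ 53., 271.]), ((526.4881591796875, -310.0569152832031), (56.00631332397461, 77.45003509521484), 83.3167495727539), array([47.6, 49.2, 50.3]))
(array([329., 191.]), ((517.5781860351562, -109.0633544921875), (54.71223449707031, 117.88011169433594), 76.30677795410156), array([47.9, 49.2, 50.3]))
12.9667 [ 518.3 -110.3  129.6] gap 85.0 F [ 0.14  0.36 -0.07] M [0.001 0.001 0.058] toolM [ 0.001  0.001 -0.058]
toolx ang 76.1 toolz [-0.001 -0.002 -1.   ] q [-0.4   0.08  2.02 -0.    1.05 -1.73]
```

apply_moves --targets '[[[0,1,-35,0,0,0,1],[0,1,-70,0,0,0,1],[0,1,-95,0,0,0,1],[0,1,-111,0,0,0,1],[0,1,-119,0,0,0,1],[0,1,-120,0,0,0,1],[0,1,-120,0,0,0,1],[0,1,-120,0,0,0,-1],[0,1,-120,0,0,0,-1],[0,1,-120,0,0,0,-1],[0,1,-120,0,0,0,-1],[0,1,-120,0,0,0,-1],[0,1,-120,0,0,0,-1],[0,1,-120,0,0,0,-1]]]'

```text
time_s: 14.13
eef_pos: [519.8, -109.6, 11.5]
ee_rot: [0.002, 0.788, 0.616, 0.0]
force: [-0.4, 2.2, 6.5]
finger_gap: 54.8
```

apply_moves --targets '[[[0,0,15,0,0,0,-1],[0,0,45,0,0,0,-1],[0,0,80,0,0,0,-1],[0,0,120,0,0,0,-1],[0,0,150,0,0,0,-1],[0,0,160,1.4,5.5,0,-1],[0,0,160,2.9,12,0,-1],[0,0,160,4.5,18.5,0,-1],[0,0,160,6.1,25,0,-1],[0,0,160,7.6,31.1,0,-1],[0,0,160,7.6,31.1,0,-1],[0,0,160,7.6,31.1,0,-1],[0,0,160,7.6,31.1,0,-1]]]'

```text
time_s: 15.22
eef_pos: [519.1, -109.4, 170.4]
ee_rot: [-0.215, 0.757, 0.593, -0.17]
force: [-0.8, -0.1, -5.0]
finger_gap: 55.2
```

```bash
python3 st.py
```

```text
15.2167 [ 519.1 -109.4  170.4] gap 55.2 F [-0.77 -0.14 -5.02] M [-0.149 -0.658 -0.032] toolM [-0.674  0.029  0.022]
toolx ang 76.2 toolz [-0.513  0.124 -0.85 ] q [-0.37  0.35  1.69 -0.07  1.66 -1.68]
```

Level (turn back about the same axis), then average. Then do the other end.

apply_moves --targets '[[[0,0,0,-1.4,-5.5,0,-1],[0,0,0,-2.9,-12,0,-1],[0,0,0,-4.5,-18.5,0,-1],[0,0,0,-6.1,-25,0,-1],[0,0,0,-7.5,-30.7,0,-1],[0,0,0,-7.5,-30.7,0,-1],[0,0,0,-7.5,-30.7,0,-1],[0,0,0,-7.5,-30.7,0,-1],[0,0,0,-7.5,-30.7,0,-1]]]'

```text
time_s: 15.97
eef_pos: [519.7, -109.7, 171.1]
ee_rot: [-0.001, 0.788, 0.616, -0.002]
force: [-0.7, -0.1, -5.7]
finger_gap: 55.3
```

```bash
python3 avg.py
```

```text
16.5667 toolMx -0.014 sem 0.009 tilt [-0.004 -0.    -1.   ]
[-1.40000e-02  0.00000e+00  1.00000e-03  2.17000e-01 -6.00000e-03
 -5.58100e+00  5.19428e+02 -1.09477e+02  1.70319e+02]
```

apply_moves --targets '[[[0,0,0,-1.4,-5.5,0,-1],[0,0,0,-2.9,-12,0,-1],[0,0,0,-4.5,-18.5,0,-1],[0,0,0,-6.1,-25,0,-1],[0,0,0,-7.6,-31.1,0,-1],[0,0,0,-7.6,-31.1,0,-1],[0,0,0,-7.6,-31.1,0,-1],[0,0,0,-7.6,-31.1,0,-1],[0,0,0,-6.1,-25,0,-1],[0,0,0,-4.5,-18.5,0,-1],[0,0,0,-2.9,-12,0,-1],[0,0,0,-1.4,-5.5,0,-1],[0,0,0,0,0,0,-1],[0,0,0,0,0,0,-1],[0,0,0,0,0,0,-1],[0,0,0,0,0,0,-1]]]'

```text
time_s: 17.9
eef_pos: [519.8, -109.5, 170.5]
ee_rot: [-0.0, 0.788, 0.616, -0.001]
force: [-0.8, -0.3, -5.1]
finger_gap: 55.2
```

```bash
python3 avg.py; python3 tilt.py
```

```text
18.5 toolMx -0.018 sem 0.008 tilt [-0.004 -0.001 -1.   ]
[-1.80000e-02 -4.00000e-03 -9.00000e-03  5.30000e-02  2.28000e-01
 -5.31700e+00  5.18863e+02 -1.09262e+02  1.70494e+02]
-30 18 [208.4 209.2 209.8]
-15 58 [207.9 209.5 209.9]
0 96 [208.3 209.7 210.9]
15 97 [207.9 209.5 210.2]
30 199 [208.  209.3 209.9]
45 292 [206.8 209.  209.7]
[ 519.1 -109.4  170.4] 55.268325696199234
```

apply_moves --targets '[[[0,0,-25,0,0,0,-1],[0,0,-60,0,0,0,-1],[0,0,-95,0,0,0,-1],[0,0,-125,0,0,0,-1],[0,0,-142,0,0,0,-1],[0,0,-150,0,0,0,-1],[0,0,-154,0,0,0,-1],[0,0,-156,0,0,0,-1],[0,0,-157,0,0,0,-1],[0,0,-158,0,0,0,-1],[0,0,-158.5,0,0,0,-1],[0,0,-159,0,0,0,-1],[0,0,-159,0,0,0,-1],[0,0,-159,0,0,0,-1]]]'

```text
time_s: 19.72
eef_pos: [519.3, -109.4, 11.8]
ee_rot: [-0.001, 0.788, 0.616, -0.002]
force: [-0.5, 0.6, -5.7]
finger_gap: 55.7
```

```bash
python3 st.py
```

```text
19.7167 [ 519.3 -109.4   11.8] gap 55.7 F [-0.54  0.64 -5.65] M [0.053 0.027 0.078] toolM [ 0.039  0.045 -0.078]
toolx ang 76.1 toolz [-0.004 -0.001 -1.   ] q [-0.4   0.27  2.05 -0.    0.82 -1.72]
```

apply_moves --targets '[[[0,0,-0.5,0,0,0,-1],[0,0,-1,0,0,0,-1],[0,0,-1.3,0,0,0,-1],[0,0,-1.3,0,0,0,-1]]]'

```text
time_s: 20.05
eef_pos: [519.3, -109.4, 11.7]
ee_rot: [-0.001, 0.787, 0.616, -0.002]
force: [-5.9, 0.4, 3.5]
finger_gap: 55.4
```

```bash
python3 st.py
```

```text
20.05 [ 519.3 -109.4   11.7] gap 55.4 F [-5.86  0.39  3.52] M [ 0.14   0.484 -0.004] toolM [0.504 0.02  0.003]
toolx ang 76.1 toolz [-0.004 -0.001 -1.   ] q [-0.4   0.27  2.05 -0.    0.82 -1.72]
```

apply_moves --targets '[[[0,0,0,0,0,0,1],[0,0,0,0,0,0,1],[0,0,0,0,0,0,1],[0,0,0,0,0,0,1],[0,0,0,0,0,0,1],[0,0,20,0,0,0,1],[0,0,55,0,0,0,1],[0,0,95,0,0,0,1],[4,-30,120,0,0,1,1],[9,-68,120,0,0,2.5,1],[14,-106,120,0,0,4,1],[20,-144,120,0,0,5.5,1],[26,-180,120,0,0,7,1],[28,-204,120,0,0,7.4,1],[28,-204,120,0,0,7.4,1],[28,-204,120,0,0,7.4,1]]]'

```text
time_s: 21.38
eef_pos: [547.1, -314.7, 131.3]
ee_rot: [-0.001, 0.747, 0.665, -0.002]
force: [0.9, 0.3, 0.0]
finger_gap: 85.4
```

```bash
python3 - <<'E'
from h import *
c=snap('wrist')
for o in lids(c,(5,120,80),(17,255,255),50): print(o)
E
python3 st.py
```

```text
(array([323., 195.]), ((547.3291015625, -315.1758117675781), (54.72583770751953, 116.9542465209961), 83.38925170898438), array([47.9, 49.2, 50.3]))
(array([613., 128.]), ((519.544677734375, -135.2769317626953), (125.84651184082031, 44.55828857421875), 6.827260971069336), array([47.2, 49. , 50.2]))
21.4333 [ 547.  -313.3  131.1] gap 85.5 F [-0.03  0.4  -0.46] M [ 0.006  0.019 -0.018] toolM [0.02  0.004 0.018]
toolx ang 83.4 toolz [-0.005 -0.    -1.   ] q [-0.68  0.29  1.77 -0.    1.09 -2.13]
```

apply_moves --targets '[[[0.5,-1,-35,0,0,0,1],[0.5,-1,-70,0,0,0,1],[0.5,-1,-95,0,0,0,1],[0.5,-1,-111,0,0,0,1],[0.5,-1,-119,0,0,0,1],[0.5,-1,-121,0,0,0,1],[0.5,-1,-121,0,0,0,1],[0.5,-1,-121,0,0,0,-1],[0.5,-1,-121,0,0,0,-1],[0.5,-1,-121,0,0,0,-1],[0.5,-1,-121,0,0,0,-1],[0.5,-1,-121,0,0,0,-1],[0.5,-1,-121,0,0,0,-1],[0.5,-1,-121,0,0,0,-1]]]'

```text
time_s: 22.6
eef_pos: [548.7, -314.9, 12.3]
ee_rot: [-0.0, 0.746, 0.665, -0.001]
force: [0.6, 2.2, 5.9]
finger_gap: 55.5
```

apply_moves --targets '[[[0,0,15,0,0,0,-1],[0,0,45,0,0,0,-1],[0,0,80,0,0,0,-1],[0,0,120,0,0,0,-1],[0,0,150,0,0,0,-1],[0,0,160,0.6,5.5,0,-1],[0,0,160,1.4,12,0,-1],[0,0,160,2.2,18.5,0,-1],[0,0,160,2.9,25,0,-1],[0,0,160,3.7,31.5,0,-1],[0,0,160,3.7,31.5,0,-1],[0,0,160,3.7,31.5,0,-1],[0,0,160,3.7,31.5,0,-1],[0,0,160,2.9,25,0,-1],[0,0,160,2.2,18.5,0,-1],[0,0,160,1.4,12,0,-1],[0,0,160,0.6,5.5,0,-1],[0,0,160,0,0,0,-1],[0,0,160,0,0,0,-1],[0,0,160,0,0,0,-1]]]'

```text
time_s: 24.27
eef_pos: [546.9, -314.8, 173.6]
ee_rot: [-0.0, 0.747, 0.665, -0.002]
force: [1.0, -0.3, -4.0]
finger_gap: 55.0
```

```bash
python3 avg.py
```

```text
24.8667 toolMx -0.006 sem 0.007 tilt [-0.003 -0.001 -1.   ]
[-6.00000e-03 -1.00000e-02  4.00000e-03  2.33000e-01  1.20000e-01
 -4.79500e+00  5.48945e+02 -3.14976e+02  1.72348e+02]
```

apply_moves --targets '[[[0,0,0,-0.6,-5.5,0,-1],[0,0,0,-1.4,-12,0,-1],[0,0,0,-2.2,-18.5,0,-1],[0,0,0,-2.9,-25,0,-1],[0,0,0,-3.7,-31.5,0,-1],[0,0,0,-3.7,-31.5,0,-1],[0,0,0,-3.7,-31.5,0,-1],[0,0,0,-3.7,-31.5,0,-1],[0,0,0,-2.9,-25,0,-1],[0,0,0,-2.2,-18.5,0,-1],[0,0,0,-1.4,-12,0,-1],[0,0,0,-0.6,-5.5,0,-1],[0,0,0,0,0,0,-1],[0,0,0,0,0,0,-1],[0,0,0,0,0,0,-1],[0,0,0,0,0,0,-1]]]'

```text
time_s: 26.2
eef_pos: [549.4, -314.8, 172.0]
ee_rot: [0.0, 0.746, 0.666, -0.001]
force: [0.2, 0.6, -5.5]
finger_gap: 55.7
```

```bash
python3 avg.py; python3 tilt.py
```

```text
26.8 toolMx -0.003 sem 0.014 tilt [-0.003 -0.001 -1.   ]
[-3.00000e-03 -1.00000e-03 -1.10000e-02 -7.80000e-02  4.60000e-02
 -4.93900e+00  5.48471e+02 -3.14896e+02  1.72093e+02]
-60 7 [208.9 210.  210.9]
-45 16 [206.9 209.5 209.7]
-30 21 [208.4 210.  210.9]
-15 50 [208.8 209.8 211. ]
0 115 [208.9 210.2 211.1]
15 118 [208.8 210.1 210.9]
30 240 [208.7 209.9 210.6]
45 358 [207.8 209.7 210.6]
[ 548.8 -314.9  172.1] 55.04511403265435
```

apply_moves --targets '[[[0,0,-25,0,0,0,-1],[0,0,-60,0,0,0,-1],[0,0,-95,0,0,0,-1],[0,0,-125,0,0,0,-1],[0,0,-142,0,0,0,-1],[0,0,-150,0,0,0,-1],[0,0,-154,0,0,0,-1],[0,0,-156.5,0,0,0,-1],[0,0,-158,0,0,0,-1],[0,0,-159,0,0,0,-1],[0,0,-159.5,0,0,0,-1],[0,0,-160,0,0,0,-1],[0,0,-160.5,0,0,0,-1],[0,0,-160.5,0,0,0,-1],[0,0,-160.5,0,0,0,-1]]]'

```text
time_s: 28.1
eef_pos: [549.2, -315.2, 12.3]
ee_rot: [0.0, 0.746, 0.665, -0.001]
force: [-0.2, -0.6, -2.3]
finger_gap: 55.4
```

```bash
python3 st.py
```

```text
28.1 [ 549.2 -315.2   12.3] gap 55.4 F [-0.17 -0.55 -2.33] M [ 0.062 -0.013 -0.02 ] toolM [-0.005  0.063  0.02 ]
toolx ang 83.4 toolz [-0.002 -0.002 -1.   ] q [-0.68  0.45  1.8  -0.    0.89 -2.13]
```

Contact has just begun. I'll lower 0.6 mm more, release, and start back towards case A, over the tray and above B.

apply_moves --targets '[[[0,0,-0.6,0,0,0,-1],[0,0,-0.8,0,0,0,-1],[0,0,-0.8,0,0,0,-1],[0,0,-0.8,0,0,0,1],[0,0,-0.8,0,0,0,1],[0,0,-0.8,0,0,0,1],[0,0,-0.8,0,0,0,1],[0,0,-0.8,0,0,0,1],[0,0,20,0,0,0,1],[0,0,55,0,0,0,1],[0,0,95,0,0,0,1],[0,30,120,0,0,0,1],[0,68,130,0,0,0,1],[0,108,130,0,0,0,1],[-2,148,130,0,0,0,1],[-4,188,130,0,0,-1,1],[-6,228,130,0,0,-1,1],[-8,268,130,0,0,-2,1],[-10,308,130,0,0,-3,1],[-12,348,130,0,0,-4,1]]]'

```text
time_s: 29.77
eef_pos: [536.9, 34.6, 142.6]
ee_rot: [0.0, 0.77, 0.639, -0.001]
force: [0.9, -0.5, 0.1]
finger_gap: 85.4
```

apply_moves --targets '[[[-2,40,0,0,0,0,1],[-2,80,0,0,0,0,1],[-2,120,0,0,0,0,1],[-2,160,0,0,0,0,1],[-2,200,0,0,0,0,1],[-2,235,0,0,0,0,1],[-2,265,-10,0,0,0,1],[-2,272,-15,0,0,0,1],[-2,272,-15,0,0,0,1]]]'

```text
time_s: 30.52
eef_pos: [533.6, 308.2, 126.0]
ee_rot: [0.0, 0.768, 0.64, -0.002]
force: [0.0, -1.1, -0.3]
finger_gap: 85.4
```

```bash
python3 - <<'E'
from h import *
for n in('wrist','top','scene'):
  c=snap(n)
  for o in lids(c,(5,120,80),(17,255,255),50): print(n,o)
  for o in lids(c,(20,100,80),(38,255,255),20): print(n,'tray',o)
E
python3 st.py
```

```text
wrist (array([319., 197.]), ((533.4798583984375, 304.86834716796875), (54.82051086425781, 117.74456787109375), 78.6471939086914), array([47.9, 49.2, 50.3]))
wrist tray (array([ 74., 169.]), ((514.7527465820312, 119.74858856201172), (183.55381774902344, 148.83566284179688), 3.975708246231079), array([ 2.3,  3.5, 18.5]))
top (array([368., 191.]), ((516.2090454101562, -108.2118148803711), (55.28241729736328, 119.27908325195312), 76.28349304199219), array([47.1, 50. , 53.2]))
top (array([460., 175.]), ((547.0233154296875, -313.5047607421875), (56.35759735107422, 119.71012115478516), 83.552490234375), array([46.5, 50.1, 53.1]))
top tray (array([270., 190.]), ((527.03857421875, 109.04458618164062), (209.46067810058594, 169.16070556640625), 4.00228214263916), array([ 0.7,  4.2, 19.2]))
scene (array([131., 340.]), ((752.7249755859375, -367.0766906738281), (57.75077438354492, 34.95906448364258), 82.0732421875), array([ 89.6,  98.7, 110.4]))
scene (array([163., 236.]), ((549.7507934570312, -314.1040954589844), (55.306671142578125, 121.531494140625), 83.41935729980469), array([46.1, 49. , 51.7]))
scene (array([265., 208.]), ((518.75244140625, -108.95506286621094), (55.427574157714844, 122.11014556884766), 76.30107879638672), array([46.4, 49.3, 51.7]))
scene (array([460., 184.]), ((534.9490356445312, 304.2402648925781), (55.4260139465332, 120.2916259765625), 78.83511352539062), array([46.8, 49.6, 52.2]))
scene tray (array([368., 208.]), ((527.4716796875, 109.92560577392578), (213.2828826904297, 169.9103240966797), 4.067149639129639), array([ 1.1,  3.8, 18.2]))
30.6667 [535.  305.5 127.5] gap 85.5 F [-0.53 -0.82  0.47] M [-0.036  0.002  0.038] toolM [-0.005 -0.036 -0.038]
toolx ang 79.3 toolz [-0.001 -0.003 -1.   ] q [ 0.36  0.26  1.81 -0.    1.08 -1.03]
```

apply_moves --targets '[[[-0.5,-0.5,-35,0,0,-0.5,1],[-0.5,-0.5,-70,0,0,-0.5,1],[-0.5,-0.5,-95,0,0,-0.5,1],[-0.5,-0.5,-109,0,0,-0.5,1],[-0.5,-0.5,-116,0,0,-0.5,1],[-0.5,-0.5,-117,0,0,-0.5,1],[-0.5,-0.5,-117,0,0,-0.5,1],[-0.5,-0.5,-117,0,0,-0.5,-1],[-0.5,-0.5,-117,0,0,-0.5,-1],[-0.5,-0.5,-117,0,0,-0.5,-1],[-0.5,-0.5,-117,0,0,-0.5,-1],[-0.5,-0.5,-117,0,0,-0.5,-1],[-0.5,-0.5,-117,0,0,-0.5,-1],[-0.5,-0.5,-117,0,0,-0.5,-1]]]'

```text
time_s: 31.83
eef_pos: [535.9, 305.4, 12.7]
ee_rot: [0.001, 0.772, 0.635, 0.0]
force: [-0.5, -0.9, 6.7]
finger_gap: 55.2
```

apply_moves --targets '[[[0,0,10,0,0,0,-1],[0,0,30,0,0,0,-1],[0,0,60,0,0,0,-1],[0,0,85,0,0,0,-1],[0,-20,100,0,0,3,-1],[-1,-50,100,0,0,6,-1],[-2,-80,100,0,0,9,-1],[-3,-110,100,0,0,12,-1],[-5,-140,100,0,0,15,-1],[-6,-170,100,0,0,15.4,-1],[-7,-188,100,0,0,15.4,-1],[-7.5,-195.5,100,0,0,15.4,-1],[-7.5,-195.5,100,0,0,15.4,-1],[-7.5,-195.5,100,0,0,15.4,-1]]]'

```text
time_s: 33.0
eef_pos: [527.8, 110.2, 112.3]
ee_rot: [0.001, 0.681, 0.733, 0.0]
force: [-0.0, -0.1, -5.6]
finger_gap: 55.4
```

```bash
python3 st.py; python3 tilt.py; ls pics
```

```text
33.0 [527.8 110.2 112.3] gap 55.4 F [-0.03 -0.15 -5.57] M [0.046 0.107 0.04 ] toolM [ 0.103  0.053 -0.04 ]
toolx ang 94.2 toolz [ 0.001 -0.001 -1.   ] q [ 0.02  0.12  2.   -0.    1.02 -1.63]
-60 7 [148.5 149.7 150. ]
-45 9 [148.7 150.5 151.1]
-30 13 [149.6 158.  178.1]
-15 45 [149.1 150.4 150.6]
0 75 [149.2 150.6 151.7]
15 86 [149.1 150.  150.4]
30 184 [149.1 150.5 151.4]
45 233 [147.8 150.  150.7]
[528.  110.7 112.4] 55.338238231924954
held185.png
held268.png
held330.png
held97.png
scene0.png
top0.png
w1.png
```

apply_moves --targets '[[[0,-0.5,-25,0,0,0,-1],[0,-0.5,-50,0,0,0,-1],[0,-0.5,-70,0,0,0,-1],[0,-0.5,-82,0,0,0,-1],[0,-0.5,-88,0,0,0,-1],[0,-0.5,-91,0,0,0,-1],[0,-0.5,-92.5,0,0,0,-1],[0,-0.5,-93.5,0,0,0,-1],[0,-0.5,-94.5,0,0,0,-1],[0,-0.5,-95,0,0,0,-1],[0,-0.5,-95.5,0,0,0,-1],[0,-0.5,-95.5,0,0,0,-1],[0,-0.5,-95.5,0,0,0,-1]]]'

```text
time_s: 34.13
eef_pos: [528.1, 110.2, 17.1]
ee_rot: [0.001, 0.68, 0.733, 0.0]
force: [0.1, 0.5, -5.5]
finger_gap: 55.3
```

```bash
python3 st.py
```

```text
34.1333 [528.1 110.2  17.1] gap 55.3 F [ 0.06  0.54 -5.46] M [-0.01   0.056  0.026] toolM [ 0.057 -0.006 -0.026]
toolx ang 94.3 toolz [ 0.002 -0.001 -1.   ] q [ 0.02  0.27  2.03 -0.    0.83 -1.63]
```

apply_moves --targets '[[[0,0,-0.5,0,0,0,-1],[0,0,-1,0,0,0,-1],[0,0,-1.4,0,0,0,-1],[0,0,-1.4,0,0,0,-1]]]'

```text
time_s: 34.47
eef_pos: [528.3, 110.1, 16.7]
ee_rot: [0.001, 0.68, 0.733, 0.0]
force: [-4.4, -0.8, 4.1]
finger_gap: 55.4
```

```bash
python3 st.py
```

```text
34.4667 [528.3 110.1  16.7] gap 55.4 F [-4.38 -0.76  4.12] M [-0.251  0.607 -0.119] toolM [ 0.624 -0.205  0.118]
toolx ang 94.3 toolz [ 0.001 -0.001 -1.   ] q [ 0.02  0.28  2.03 -0.    0.83 -1.63]
```

The case is resting on the tray floor. I'll release it, rise straight up and back off.

apply_moves --targets '[[[0,0,0,0,0,0,1],[0,0,0,0,0,0,1],[0,0,0,0,0,0,1],[0,0,0,0,0,0,1],[0,0,0,0,0,0,1],[0,0,15,0,0,0,1],[0,0,45,0,0,0,1],[0,0,80,0,0,0,1],[0,0,115,0,0,0,1],[0,0,150,0,0,0,1],[0,0,185,0,0,0,1],[0,20,210,0,0,0,1],[0,60,210,0,0,0,1],[0,100,210,0,0,0,1],[0,140,210,0,0,0,1],[0,180,210,0,0,0,1],[0,200,210,0,0,0,1],[0,200,210,0,0,0,1],[0,200,210,0,0,0,1]]]'

```text
time_s: 36.05
eef_pos: [527.9, 311.0, 226.2]
ee_rot: [0.001, 0.679, 0.734, -0.0]
force: [0.3, -0.5, -0.8]
finger_gap: 85.4
```

```bash
python3 - <<'E'
from h import *
for n in('top','scene'):
  c=snap(n,n+'_end.png')
  for o in lids(c,(5,120,80),(17,255,255),50): print(n,o)
  for o in lids(c,(20,100,80),(38,255,255),20): print(n,'tray',o)
E
python3 st.py
```

```text
top (array([368., 191.]), ((516.218994140625, -108.37288665771484), (55.31813430786133, 119.31511688232422), 76.12696075439453), array([46.9, 50. , 53.3]))
top (array([269., 189.]), ((524.706787109375, 108.56143188476562), (120.00402069091797, 56.12535858154297), 4.333478927612305), array([48.1, 53.8, 56.9]))
top (array([460., 175.]), ((546.9910888671875, -313.7122497558594), (55.967533111572266, 119.83213806152344), 83.347412109375), array([46.6, 50.3, 53.4]))
top tray (array([270., 190.]), ((527.052978515625, 109.16300964355469), (209.63357543945312, 169.14125061035156), 4.098604202270508), array([ 0.8,  4.3, 20.2]))
scene (array([163., 236.]), ((549.7507934570312, -314.1040954589844), (55.306671142578125, 121.531494140625), 83.41935729980469), array([46.3, 48.9, 51.5]))
scene (array([265., 208.]), ((518.75244140625, -108.95506286621094), (55.427574157714844, 122.11014556884766), 76.30107879638672), array([46.3, 49.2, 52. ]))
scene (array([371., 194.]), ((524.5849609375, 110.3140869140625), (121.15904235839844, 55.01213836669922), 4.154767036437988), array([50.7, 53.5, 56.1]))
scene tray (array([369., 209.]), ((527.3038330078125, 109.9136734008789), (212.94639587402344, 169.91033935546875), 4.067152500152588), array([ 1.1,  4. , 19.4]))
36.15 [528.3 309.4 226.3] gap 85.2 F [-0.1  -0.2   0.21] M [-0.011 -0.021  0.046] toolM [-0.02  -0.012 -0.046]
toolx ang 94.2 toolz [ 0.001 -0.002 -1.   ] q [ 0.37  0.15  1.74 -0.    1.25 -1.28]
```

View pics/scene_end.png

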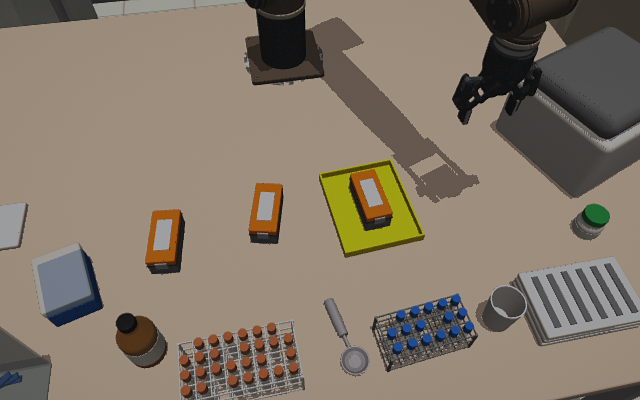

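The tested case sits flat in the middle of the tray at (371,197), with its lid at 54 mm (4 mm floor plus 50 mm). The other two are flat on the bench at (266,210) and (165,238), and the gripper is clear of everything.

```bash
python3 -c "
from cell import robot
print(robot.job_done())"
```

```text
the job is handed in; nothing more can be done
None
```

The loose weight is in the left-hand case (at about y = +303 mm), and that case now stands flat, lid up, in the middle of the yellow tray. I handed the job in at about 36 s of the 72 s allowed.

**Finding it:** I lifted all three cases and dipped each one about 31° both ways. The table gives the difference in levelled moment between the two dips.

| Case | Moment difference (N m) | Result |
|---|---|---|
| Left, y ≈ +303 mm | about 0.15 | loose |
| Middle, y ≈ −108 mm | 0.004 | seated |
| Right, y ≈ −314 mm | 0.003 | seated |

The 0.15 is less than the 0.2 in the text, though well clear of the other two. The left case showed no tilt in the grip, so I took it as the loose one.

**Last checks:**
- **Tray case:** its lid is at about 54 mm, which fits the 4 mm floor plus the 50 mm case. It sits within about 3 mm of the tray's centre and is lined up with it.
- **Other two cases:** both are flat on the bench outside the tray, with lids at about 50 mm, within about 1 mm of where they started.
- **Setting down:** each case was lowered in small steps until the wrist force showed contact, then released, and contact readings stayed under about 7 N.
- **Gripper:** it is open and clear of everything.

The top and scene cameras differed by about 2–3 mm in x, roughly what the stated calibration allows. No check failed.

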